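# Line up the bottles on the stand by height

## Task

Tidy the two medicine bottles, the capped vial and the blue jar into the grey four-well stand in order of height: the tallest in the well beside the upright end plate, then each next shorter one in the next well, so that the shortest stands at the end without a plate. Each must stand upright, flat on the floor of its own well; do not knock any of them over.

Things in the scene. Friction and masses are not known exactly. Their poses are not given: they have to be found in the camera images.
- dark_bottle: tallest: round dark-brown (nearly black) screw-cap medicine bottle, 143 mm high, body 49 mm across up to about 100 mm, sloping shoulder, ribbed white cap 35 mm across from 122 mm up to the top; 100 to 200 g. Origin at the centre of its underside, z up its axis. Stands upright on the worktop in front of the row. Loose. 
- white_bottle: second tallest: round white screw-cap medicine bottle, 104 mm high, body 38 mm across up to about 75 mm, sloping shoulder, ribbed white cap 28 mm across from 84 mm up to the top; 100 to 200 g. Origin at the centre of its underside, z up its axis. Stands upright on the worktop in front of the row. Loose. 
- vial: third: small clear round vial with a dark grey cap, 74 mm high, 29 mm across all the way up; 30 to 60 g. Origin at the centre of its underside, z up its axis. Stands upright on the worktop in front of the row. Loose. 
- jar: shortest: small blue round jar with a blue screw lid, 53 mm high, 35 mm across all the way up; 40 to 90 g. Origin at the centre of its underside, z up its axis. Stands upright on the worktop in front of the row. Loose. 
- place_1: grey square block, 86 x 86 x 16 mm, one of four in a fixed row 88 mm apart, each with a round well 66 mm wide, 9 mm deep, dark floor, empty at the start. Origin on the worktop under the well's centre; floor 7 mm, rim 16 mm above it. y along the row to place_1; x to the row's back, where a 14 mm high rail runs. Leftmost as the robot sees it (+y end).
- place_2: grey square block, 86 x 86 x 16 mm, one of four in a fixed row 88 mm apart, each with a round well 66 mm wide, 9 mm deep, dark floor, empty at the start. Origin on the worktop under the well's centre; floor 7 mm, rim 16 mm above it. y along the row to place_1; x to the row's back, where a 14 mm high rail runs. Number 2 of the row counted from the robot's left.
- place_3: grey square block, 86 x 86 x 16 mm, one of four in a fixed row 88 mm apart, each with a round well 66 mm wide, 9 mm deep, dark floor, empty at the start. Origin on the worktop under the well's centre; floor 7 mm, rim 16 mm above it. y along the row to place_1; x to the row's back, where a 14 mm high rail runs. Number 3 of the row counted from the robot's left.
- place_4: grey square block, 86 x 86 x 16 mm, one of four in a fixed row 88 mm apart, each with a round well 66 mm wide, 9 mm deep, dark floor, empty at the start. Origin on the worktop under the well's centre; floor 7 mm, rim 16 mm above it. y along the row to place_1; x to the row's back, where a 14 mm high rail runs. Rightmost as the robot sees it (-y end).
- end_stop: upright dark steel end plate of the stand, 70 mm across the row, 13 mm thick, 65 mm high, on an aluminium foot 86 x 18 x 14 mm; fixed at one end of the row, left or right as it happens, 55 mm beyond the centre of the end well. The other end has only a low 14 mm foot without a plate. Origin under its centre, on the worktop.
Mind the look-alikes: they are no part of the job. Leave any pink look-alike of the place_3 alone.

How it is judged:
By the outcome, as a careful person would: the job done as asked, in the order asked, and still so for the second after the job is handed in, with the robot touching nothing.
It also fails if it takes over 99 s, if anything falls off the work surface, if the arm or the gripper's body presses on something with over 40 N, if the wrist force passes 120 N, or if a joint passes its speed limit or range.

## Robot

A 6-joint arm with a two-finger parallel gripper is mounted at the origin on a cart in front of the work surface, level with it; the furniture and walls round the work are solid. World frame = base frame: x ahead of the robot, y to its left, z up, the work surface at z = 0. Lengths are in mm, angles in rad, forces in N, time in s.
With the tool pointing down it reaches from about 400 to 925 mm from the base axis. Payload 12.5 kg.
Tool frame: the origin (TCP) lies at the centre of the arm's flange, where the gripper is bolted on; the fingertips stand 190 mm ahead of it and the grasp point (between the pads) lies env.grip_point_offset ahead of it (env.grip_point_offset is the distance from the TCP to the grasp point, in mm); z points along the fingers, x is the direction in which the jaws open and shut, and the axes are right-handed (so a half turn about z gives the same grasp; the last joint's range is limited). The gripper opens to 95 mm and grips with 3 to 60 N. Pads are 20 mm wide; open, the fingers measure 119 mm over their backs; the gripper's body (75 mm by 180 mm) begins 59 mm behind the grasp point.
Start: joints at [1.086, 0.491, 1.559, -0, 1.092, -0.106], TCP at [231.105, 580.702, 404.761] pointing down, gripper open.
Joint ranges: [-3.1, 3.1], [-0.84, 2.19], [0.05, 2.79], [-1.13, 4.28], [0.06, 2.93], [-2.69, 2.69]. Speed limits (rad/s): [2.22, 2.22, 2.79, 3.14, 3.14, 3.14].

## Interface

Orientations are given as [roll, pitch, yaw] about the fixed x, y, z axes, in that order (R = Rz(yaw) Ry(pitch) Rx(roll)).
In Python, from cell import state, read_camera, camera_model, job_done, env gives the robot as it stands.
- The arm moves only by the tool arm_command, never from a script. Its argument "steps" is a list of rows, each a list of 6 numbers: the shift along the tool's x, y, z in cm, then the turn, a rotation vector about the tool's x, y, z in degrees. In form: [[dx, dy, dz, rx, ry, rz], ...]. A call has 1 to 12 rows; each row is the pose to reach, as a shift and turn from the pose commanded when the call began, along the tool's axes at that moment; what a row does not reach only later rows make up. A row lasts 1/12 s, in which the tool goes at most 41.7 mm and 7.16 degrees, less where a joint would pass 70% of its speed; a pose out of reach is approached as far as the arm can. A call with a gripper value outside its range is refused whole. "jaw" is the finger opening in cm, from 0 to 9.51, set as the call begins (left out, the last holds). The fingers move at their own pace and stop on an object; the grip force is fixed at half the most. Time passes only in rows, so rows that repeat a pose let the fingers close. It gives the time, the measured TCP pose, the force and the opening at its end, in the units of the state.
- state(): the state, without advancing time (a new reading comes with each control period).
- read_camera(name): name is "side" or "top"; returns the picture (480x640x3 uint8, red, green, blue); there is no depth.
- camera_model(name): a dict with "K" (3x3 intrinsics, pixels), "k1" (the pictures are not rectified: a ray, as slopes to the right and down, at radius r is drawn at 1 + k1 r^2 times it, then the intrinsics apply), "xyz" and "rotation" of the camera in the world. Camera axes: x right, y up, looking along -z (the intrinsics and any distortion apply to the point x, -y, -z); pixel columns grow to the right and rows downward; lengths in mm; the calibration is good to about 2 mm. A picture is of the moment at which its call begins. camera_model takes no time and is no camera call.
- job_done(): hands the job in, once; it reports no verdict.
The state is a dict: "t": time; "joints": joint angles; "qvel": joint speeds; "tau": joint torques, N m; "eef_pos": TCP position; "tcp_rot": TCP orientation; "ft_force": force on the tool from outside, world axes, zero at the start; "moment": the same for the moment, N m; "opening": opening from 0.0 (shut) to 1.0 (fully open).
Only numpy, scipy, OpenCV 4.12 (cv2) and the standard library are available. Lean on these libraries where they do the work, as an engineer would, in place of code of your own. Each camera call takes 0.05 s, during which the arm holds its last target. There are 200 camera calls.

## Working session

There is one attempt and no reset: what is moved stays moved. The work goes in short steps, Python scripts to look and compute and a tool call to move; the robot and the scene stay as the last step left them, time stands still between calls to the robot, and variables do not carry over. Pictures are saved under pics/ and viewed, about 12 in all and at most 16, crops included, and the job is handed in when it is done.

Besides the shell and the picture viewer there is one more tool, called after "Request:" as name([rows], argument=value, ...), one row to a line, values as JSON. arm_command: Moves the arm, as the interface text tells. Its arguments: {"type":"object","properties":{"steps":{"type":"array"},"jaw":{"type":"number"}},"required":["steps"]}

```bash
ls; mkdir -p pics; python3 - <<'E'
from cell import state, read_camera, camera_model, env
import cv2
print(state()); print(env.grip_point_offset)
for n in ("side","top"):
    cv2.imwrite(f"pics/{n}0.png", read_camera(n)[:,:,::-1]); print(n,camera_model(n))
E
```

```text
pics
{'t': 0.0, 'joints': array([ 1.08634748e+00,  4.91569719e-01,  1.55944421e+00, -3.05359335e-05,
        1.09168732e+00, -1.05606467e-01]), 'qvel': array([ 0.00027376,  0.00039984, -0.00165546, -0.00105124, -0.00042594,
       -0.00153461]), 'tau': array([-1.58575054e-03, -6.12653804e+01, -2.58169234e+01,  6.91831182e-02,
        4.83678246e-02, -1.12982455e-04]), 'eef_pos': array([231.12460451, 580.66409514, 404.15712013]), 'tcp_rot': array([-3.14150273e+00,  1.10527505e-03,  1.19196809e+00]), 'ft_force': array([0.82260258, 0.30290408, 0.44807467]), 'moment': array([-0.00559102, -0.02126545,  0.00289984]), 'opening': 0.9994464782224076}
171.3
side {'K': array([[577.21424596,   0.        , 313.08743277],
       [  0.        , 577.21424596, 241.83494151],
       [  0.        ,   0.        ,   1.        ]]), 'k1': -0.06788712665062376, 'xyz': array([ 196.82102917, -682.44402794,  720.71773987]), 'rotation': array([ 0.85244044, -0.02053702, -0.44404018])}
top {'K': array([[565.29705073,   0.        , 327.04121211],
       [  0.        , 565.29705073, 242.54250513],
       [  0.        ,   0.        ,   1.        ]]), 'k1': -0.15331397745488018, 'xyz': array([ 338.45544779,   -3.90746782, 1068.63921874]), 'rotation': array([ 0.19558884,  0.00732385, -1.58824486])}
```

View pics/side0.png

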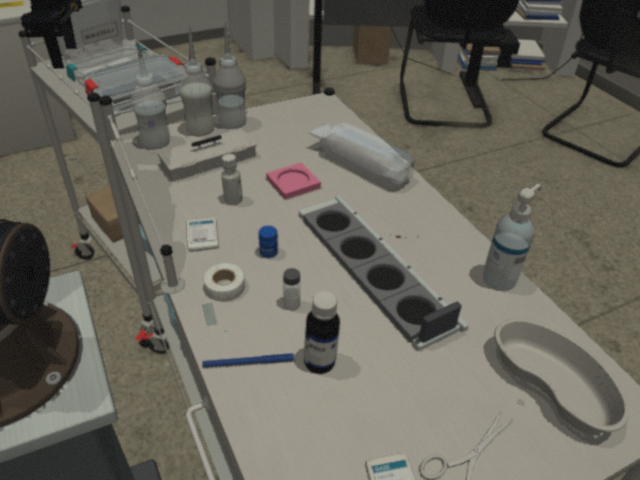

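View pics/top0.png

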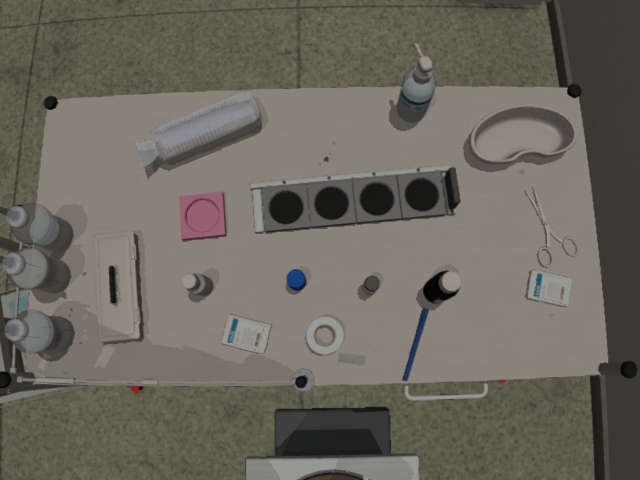

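Plate at the right (-y) end, so dark→place_4, white→place_3, vial→place_2 and jar→place_1.

Candidates:
- **Dark bottle:** side (321,335), top (441,288).
- **White bottle:** side (231,180), top (195,285). It could be confused with the wash bottles at top (35,225..330) and the soap pump at top (418,90).
- **Vial:** side (291,288), top (371,285).
- **Jar:** side (268,241), top (296,280).
- **Pink block:** top (203,215). Ignored.

One close crop montage will check these choices.

```bash
python3 - <<'E'
import cv2,numpy as np
s=cv2.imread("pics/side0.png");t=cv2.imread("pics/top0.png")
C=[(s,321,335),(s,231,180),(s,291,288),(s,268,241),(t,441,288),(t,195,285),(t,371,285),(t,296,280)]
r=[]
for im,u,v in C:
    h=48 if im is s else 25
    c=cv2.resize(im[v-h:v+h,u-h:u+h],(200,200),interpolation=cv2.INTER_CUBIC)
    for k in range(0,200,25): c[k,::8]=(0,255,0); c[::8,k]=(0,255,0)
    r.append(c)
cv2.imwrite("pics/m1.png",np.vstack([np.hstack(r[:4]),np.hstack(r[4:])]))
E
```

```text
(no output)
```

View pics/m1.png

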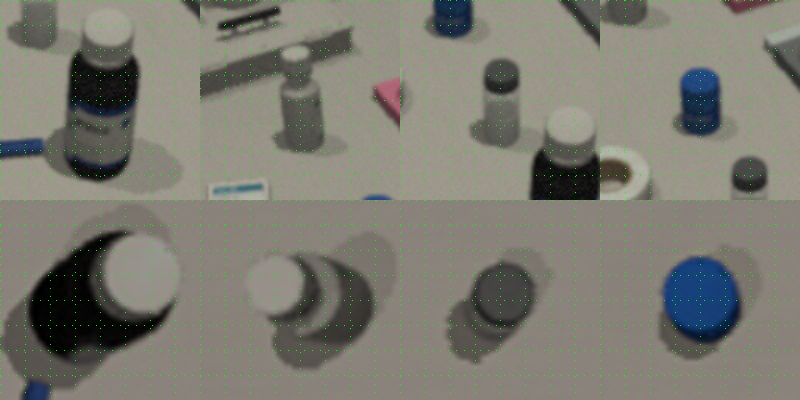

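Identities confirmed: black bottle with white cap, white capped bottle, vial with grey cap, blue jar. I read the lid centres from the crop. Next I triangulate those and the wells, using dark-disc contours in both views.

```bash
cat > h.py <<'E'
import numpy as np, cv2
from scipy.spatial.transform import Rotation as R
from cell import camera_model
def ray(n,uv):
    m=camera_model(n)
    d=cv2.undistortPoints(np.array([[uv]],float),m["K"],np.array([m["k1"],0,0,0.]))[0,0]
    v=R.from_euler("xyz",m["rotation"]).apply([d[0],-d[1],-1]); return m["xyz"],v/np.linalg.norm(v)
def plane(n,uv,z):
    o,d=ray(n,uv); return o+d*(z-o[2])/d[2]
def tri(a,b):
    o1,d1=ray("side",a);o2,d2=ray("top",b)
    s=np.linalg.lstsq(np.c_[d1,-d2],o2-o1,rcond=None)[0]
    p,q=o1+d1*s[0],o2+d2*s[1]; return (p+q)/2,np.linalg.norm(p-q)
def discs(n,im,box):
    x0,y0,x1,y1=box; g=cv2.cvtColor(im,cv2.COLOR_BGR2GRAY)[y0:y1,x0:x1]
    cs,_=cv2.findContours((g<40).astype(np.uint8),cv2.RETR_EXTERNAL,cv2.CHAIN_APPROX_NONE)
    return sorted([(np.array(cv2.fitEllipse(c)[0])+[x0,y0],cv2.fitEllipse(c)[1],cv2.contourArea(c)) for c in cs if cv2.contourArea(c)>200],key=lambda e:e[0][0])
E
python3 - <<'E'
from h import *
np.set_printoptions(precision=1,suppress=True)
s=cv2.imread("pics/side0.png");t=cv2.imread("pics/top0.png")
for n,a,b,h in [("dark",(324,300),(451.75,281),143),("white",(229.1,156.5),(189,281.5),104),("vial",(292,274.3),(371.75,283.25),74),("jar",(268,230.4),(296,278),53)]:
    print(n,*tri(a,b),plane("top",b,h),plane("side",a,h))
S=discs("side",s,(300,200,470,345));T=discs("top",t,(250,165,470,235))
for e in S:print("S",e, plane("side",e[0],7))
for e in T:print("T",e, plane("top",e[0],7),plane("top",e[0],16))
for a,b in zip(S,T): print(*tri(a[0],b[0]))
E
```

```text
dark [ 453.1 -205.9  143.3] 0.14771024699287474 [ 453.  -205.9  143. ] [ 453.3 -205.7  143. ]
white [466.7 239.3 107.7] 4.073612766008256 [465.2 240.7 104. ] [470.4 244.6 104. ]
vial [461.1 -78.   74.8] 1.1683908498157185 [460.7 -77.9  74. ] [462.  -77.4  74. ]
jar [474.7  57.1  58.1] 0.06770874432057793 [475.4  57.4  53. ] [476.9  62.8  53. ]
S (array([321.8, 327.7]), (27.85968589782715, 34.44820022583008), 637.5) [ 483.6 -146.5    7. ]
S (array([332.9, 221.7]), (15.413763999938965, 29.728687286376953), 356.0) [622.1  86.9   7. ]
S (array([357.7, 248.2]), (18.007652282714844, 31.63779640197754), 443.5) [629.   -1.4   7. ]
S (array([385.1, 277.9]), (20.155750274658203, 34.23098373413086), 537.5) [635.2 -90.4   7. ]
S (array([426.6, 316.9]), (36.85557174682617, 55.799049377441406), 1066.0) [ 651.  -197.8    7. ]
T (array([285.7, 207.3]), (30.896961212158203, 32.081336975097656), 776.0) [620.2  79.2   7. ] [617.8  78.5  16. ]
T (array([331., 203.]), (30.812946319580078, 31.94603729248047), 771.0) [627.2  -8.9   7. ] [624.7  -8.8  16. ]
T (array([376.3, 198.8]), (30.689294815063477, 31.89848518371582), 766.0) [634.  -97.3   7. ] [631.5 -96.5  16. ]
T (array([421.2, 194.5]), (30.404842376708984, 32.150550842285156), 765.5) [ 641.1 -185.6    7. ] [ 638.5 -184.1   16. ]
[ 668.5  114.  -340.6] 86.44451622943187
[588.6  -4.1  91.4] 31.234558279479504
[593.8 -84.7  93.9] 32.13531474266072
[ 599.2 -164.6   95.6] 33.62392027404802
```

```bash
python3 - <<'E'
from h import *
np.set_printoptions(precision=1,suppress=True)
for n,a,b in [("post near",(168,250),(303,380)),("post far a",(96,98),(3,380)),("post far b",(107,101),(3,380)),("post a~303",(107,101),(303,380)),("post a~303",(96,98),(303,380))]: print(n,*tri(a,b))
for uv in [(150,147),(199,133),(230,127)]: print("wash base",plane("side",uv,0))
for uv in [(15,215),(12,268),(14,332)]: print("wash top px at z150,250",plane("top",uv,150)[:2],plane("top",uv,250)[:2])
S=[(332.9,221.7),(357.7,248.2),(385.1,277.9),(426.6,316.9)];T=[(285.7,207.3),(331,203),(376.3,198.8),(421.2,194.5)]
for a,b in zip(S[:3],T): print("well",*tri(a,b))
E
```

```text
post near [294.7  45.1  87.2] 0.4679205243009737
post far a [281.7 578.1 113.4] 19.190807060454368
post far b [292.5 583.7 100.6] 4.042947523405472
post a~303 [279.8  33.9 366.9] 55.3090678082585
post a~303 [273.7  33.6 373.7] 68.12091878248722
wash base [361.4 514.8   0. ]
wash base [484.3 529.3   0. ]
wash base [562.2 526.1   0. ]
wash top px at z150,250 [580.8 552.3] [554.4 491.8]
wash top px at z150,250 [485.7 549. ] [469.7 488.8]
wash top px at z150,250 [374.9 536.9] [371.  478.1]
well [617.9  78.8  14.6] 0.5965041895257309
well [624.7  -8.7  14.6] 0.6077978802793164
well [631.4 -96.4  14.2] 1.0111522439320326
```

Measured: the tops of the objects, the wells (height between floor 7 and rim 16, 88 mm apart), and the posts (about 100 mm). All are consistent with the text. I'll place shortest first, so the gripper's body never hangs beside something taller. First I move clear of the wash bottles towards the jar.

Request:
arm_command([
  [0,0,-4,0,0,0],
  [-3,2,-6,0,0,0],
  [-6.5,5,-6,0,0,0],
  [-10,7.5,-6,0,0,0],
  [-13.5,10,-6,0,0,0],
  [-17,13,-6,0,0,0],
  [-20.7,15.7,-6,0,0,7],
  [-23,19,-4,0,0,14],
  [-26,22.5,-2,0,0,21],
  [-29,26,0,0,0,28],
  [-32,30,2,0,0,35],
  [-35,34,4,0,0,42],
], jaw=9.5)

```text
t: 1.1
eef_pos: [390.0, 174.6, 386.1]
tcp_rot: [-3.142, -0.0, 0.453]
ft_force: [0.9, 0.8, -0.3]
opening: 0.998
```

Request:
arm_command([
  [0,0,0,0,0,7],
  [0,0,0,0,0,14],
  [0,0,0,0,0,21],
  [0,0,0,0,0,26.3],
  [0,0,0,0,0,26.3],
  [0,0,0,0,0,26.3],
  [0,0,0,0,0,26.3],
  [0,0,0,0,0,26.3],
])

```text
t: 1.77
eef_pos: [389.7, 176.5, 386.7]
tcp_rot: [-3.142, 0.0, 0.002]
ft_force: [0.9, -0.2, 0.3]
opening: 0.998
```

Request:
arm_command([
  [2.5,3,0,0,0,0],
  [5,6,0,0,0,0],
  [7.5,9,2,0,0,0],
  [8.5,11.9,4,0,0,0],
  [8.5,11.9,7,0,0,0],
  [8.5,11.9,10,0,0,0],
  [8.5,11.9,13,0,0,0],
  [8.5,11.9,15,0,0,0],
  [8.5,11.9,17,0,0,0],
  [8.5,11.9,18,0,0,0],
  [8.5,11.9,18,0,0,0],
  [8.5,11.9,18,0,0,0],
])

```text
t: 2.77
eef_pos: [474.9, 57.5, 206.9]
tcp_rot: [-3.141, 0.0, 0.001]
ft_force: [-0.2, -0.1, 0.4]
opening: 1.0
```

Request:
arm_command([
  [0,0,0,0,0,0],
  [0,0,0,0,0,0],
  [0,0,0,0,0,0],
  [0,0,0,0,0,0],
  [0,0,0,0,0,0],
  [0,0,0,0,0,0],
  [0,0,0,0,0,0],
  [0,0,0,0,0,0],
], jaw=2.5)

```text
t: 3.43
eef_pos: [474.8, 57.4, 206.8]
tcp_rot: [-3.142, -0.0, -0.0]
ft_force: [-0.8, 0.0, 0.4]
opening: 0.493
```

Request:
arm_command([
  [0,0,0,0,0,0],
  [0,0,0,0,0,0],
  [0,0,0,0,0,0],
  [0,0,0,0,0,0],
  [0,0,-2,0,0,0],
  [0,0,-4,0,0,0],
  [0,0,-6,0,0,0],
  [0,0,-6,0,0,0],
])

```text
t: 4.1
eef_pos: [475.2, 57.5, 269.4]
tcp_rot: [-3.142, -0.004, 0.0]
ft_force: [1.8, -0.7, 0.1]
opening: 0.363
```

Request:
arm_command([
  [3,-0.5,0,0,0,0],
  [6.5,-1,0,0,0,0],
  [10,-1.5,0,0,0,0],
  [13,-2.1,0,0,0,0],
  [14.4,-2.1,0,0,0,0],
  [14.4,-2.1,0,0,0,0],
  [14.4,-2.1,2,0,0,0],
  [14.4,-2.1,3.5,0,0,0],
  [14.4,-2.1,4,0,0,0],
  [14.4,-2.1,4,0,0,0],
  [14.4,-2.1,4,0,0,0],
])

```text
t: 5.02
eef_pos: [618.4, 78.4, 226.8]
tcp_rot: [-3.142, 0.001, -0.0]
ft_force: [-0.2, 0.0, -0.2]
opening: 0.37
```

```bash
python3 - <<'E'
from h import *
from cell import read_camera
a=read_camera("side")[150:400,200:520,::-1];b=read_camera("top")[130:380,160:480,::-1]
cv2.imwrite("pics/p1.png",cv2.resize(np.hstack([a,b]),(800,312)))
E
```

```text
(no output)
```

View pics/p1.png

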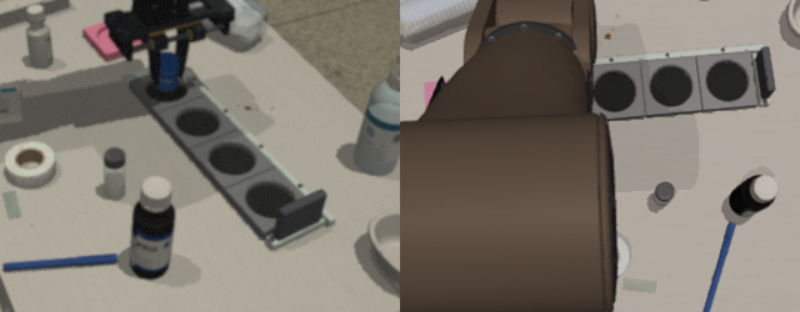

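The jar hangs upright over the leftmost well, crop (168,75). Lowering 1.2 cm, releasing and rising.

Request:
arm_command([
  [0,0,0.6,0,0,0],
  [0,0,1.0,0,0,0],
  [0,0,1.2,0,0,0],
  [0,0,1.2,0,0,0],
  [0,0,1.2,0,0,0],
])

```text
t: 5.53
eef_pos: [618.8, 78.5, 214.6]
tcp_rot: [-3.142, 0.0, -0.0]
ft_force: [0.9, 0.3, -2.1]
opening: 0.364
```

Request:
arm_command([
  [0,0,0,0,0,0],
  [0,0,0,0,0,0],
  [0,0,0,0,0,0],
  [0,0,0,0,0,0],
  [0,0,0,0,0,0],
  [0,0,-2,0,0,0],
  [0,0,-5,0,0,0],
  [0,0,-9,0,0,0],
  [0,0,-9,0,0,0],
], jaw=7)

```text
t: 6.28
eef_pos: [619.7, 78.5, 311.4]
tcp_rot: [-3.141, -0.009, 0.0]
ft_force: [0.9, 0.4, 0.8]
opening: 0.735
```

Request:
arm_command([
  [-3,2.5,0,0,0,0],
  [-6,5.5,0,0,0,0],
  [-9,8.5,0,0,0,0],
  [-12,11.5,0,0,0,0],
  [-15,14.5,0,0,0,0],
  [-15.8,15.7,0,0,0,0],
  [-15.8,15.7,2,0,0,0],
  [-15.8,15.7,5,0,0,0],
  [-15.8,15.7,7.5,0,0,0],
  [-15.8,15.7,8.9,0,0,0],
  [-15.8,15.7,8.9,0,0,0],
  [-15.8,15.7,8.9,0,0,0],
])

```text
t: 7.28
eef_pos: [460.9, -78.6, 215.5]
tcp_rot: [-3.141, 0.001, -0.0]
ft_force: [-0.1, 0.4, 1.2]
opening: 0.738
```

Request:
arm_command([
  [0,0,0,0,0,0],
  [0,0,0,0,0,0],
  [0,0,0,0,0,0],
  [0,0,0,0,0,0],
  [0,0,0,0,0,0],
  [0,0,0,0,0,0],
  [0,0,0,0,0,0],
  [0,0,0,0,0,0],
  [0,0,0,0,0,0],
], jaw=2)

```text
t: 8.03
eef_pos: [460.8, -78.6, 215.8]
tcp_rot: [-3.142, -0.0, -0.0]
ft_force: [0.4, -0.3, 4.4]
opening: 0.297
```

Request:
arm_command([
  [0,0,-2,0,0,0],
  [0,0,-5,0,0,0],
  [2,-1,-6,0,0,0],
  [5,-2.5,-6,0,0,0],
  [8.5,-4,-6,0,0,0],
  [12,-5.5,-6,0,0,0],
  [15,-7,-6,0,0,0],
  [16.5,-7,-6,0,0,0],
  [16.5,-7,-4,0,0,0],
  [16.5,-7,-2.5,0,0,0],
  [16.5,-7,-2,0,0,0],
  [16.5,-7,-2,0,0,0],
])

```text
t: 9.03
eef_pos: [625.5, -8.5, 234.3]
tcp_rot: [-3.141, 0.003, -0.0]
ft_force: [0.0, 0.1, -0.1]
opening: 0.302
```

Request:
arm_command([
  [0,0,0,0,0,0],
  [0,0,0.5,0,0,0],
  [0,0,0.9,0,0,0],
  [0,0,1.2,0,0,0],
  [0,0,1.2,0,0,0],
  [0,0,1.2,0,0,0],
])

```text
t: 9.53
eef_pos: [625.8, -8.6, 223.7]
tcp_rot: [-3.141, 0.0, -0.0]
ft_force: [-0.4, -0.4, -0.5]
opening: 0.298
```

Request:
arm_command([
  [0,0,0.1,0,0,0],
  [0,0,0.1,0,0,0],
  [0,0,0,0,0,0],
  [0,0,0,0,0,0],
  [0,0,0,0,0,0],
  [0,0,0,0,0,0],
  [0,0,-2,0,0,0],
  [0,0,-5,0,0,0],
  [0,0,-9,0,0,0],
  [0,0,-12,0,0,0],
  [0,0,-12,0,0,0],
  [0,0,-12,0,0,0],
], jaw=8)

```text
t: 10.53
eef_pos: [625.7, -8.5, 345.4]
tcp_rot: [3.141, -0.003, 0.0]
ft_force: [0.1, -0.8, -0.8]
opening: 0.841
```

Request:
arm_command([
  [-2,-3,0,0,0,0],
  [-4,-6,0,0,0,0],
  [-6,-9,0,0,0,0],
  [-8,-12,0,0,0,0],
  [-10,-15,0,0,0,0],
  [-12,-18,0,0,0,0],
  [-14,-21,0,0,0,0],
  [-16,-24,0,0,0,0],
  [-16,-25,0,0,0,0],
  [-16,-25,0,0,0,0],
  [-16,-25,0,0,0,0],
])

```text
t: 11.45
eef_pos: [465.9, 241.5, 342.9]
tcp_rot: [3.141, 0.001, 0.001]
ft_force: [0.1, 0.4, 0.5]
opening: 0.84
```

```bash
python3 - <<'E'
from h import *
from cell import read_camera
a=read_camera("side")[80:330,160:480,::-1]
cv2.imwrite("pics/p2.png",cv2.resize(a,(800,600)))
E
```

```text
(no output)
```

View pics/p2.png

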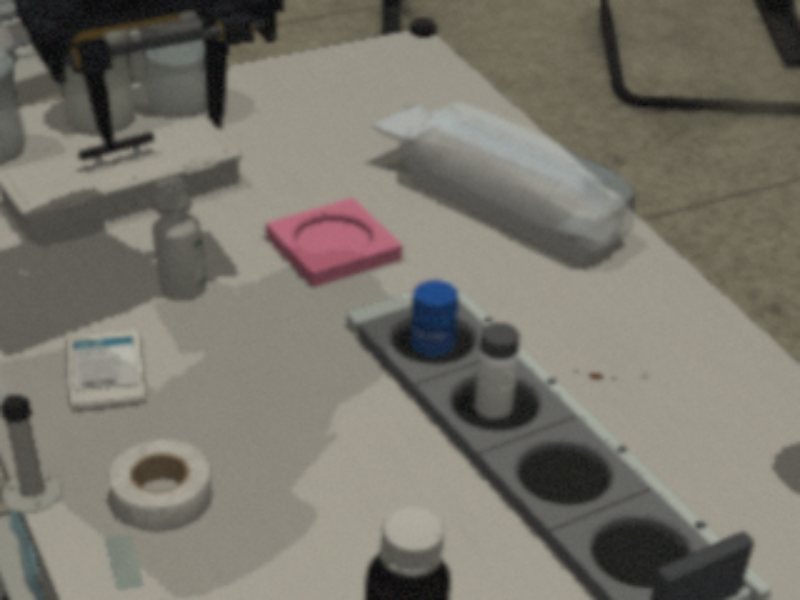

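The jar at crop (433,320) and the vial at (495,375) stand upright in their wells. The gripper is over the white bottle (180,250), so I descend and grip.

Request:
arm_command([
  [0,0,3,0,0,0],
  [0,0,6,0,0,0],
  [0,0,8.5,0,0,0],
  [0,0,10.5,0,0,0],
  [0,0,11.3,0,0,0],
  [0,0,11.3,0,0,0],
  [0,0,11.3,0,0,0],
])

```text
t: 12.08
eef_pos: [466.4, 240.8, 230.9]
tcp_rot: [3.142, 0.0, -0.001]
ft_force: [0.6, -0.2, -0.4]
opening: 0.838
```

Request:
arm_command([
  [0,0,0,0,0,0],
  [0,0,0,0,0,0],
  [0,0,0,0,0,0],
  [0,0,0,0,0,0],
  [0,0,0,0,0,0],
  [0,0,0,0,0,0],
  [0,0,0,0,0,0],
  [0,0,0,0,0,0],
  [0,0,0,0,0,0],
  [0,0,0,0,0,0],
], jaw=2.8)

```text
t: 12.92
eef_pos: [465.8, 241.5, 230.8]
tcp_rot: [-3.141, -0.0, -0.0]
ft_force: [0.8, -0.6, 2.4]
opening: 0.398
```

Request:
arm_command([
  [0,0,-3,0,0,0],
  [0,0,-6,0,0,0],
  [0,2,-9,0,0,0],
  [1,5,-11,0,0,0],
  [2,8.5,-11,0,0,0],
  [4,12,-11,0,0,0],
  [6,15,-11,0,0,0],
  [8,18.5,-11,0,0,0],
  [10,22,-11,0,0,0],
  [12,25,-11,0,0,0],
  [14,28.5,-11,0,0,0],
  [15.5,31.5,-11,0,0,0],
])

```text
t: 13.92
eef_pos: [621.8, -75.9, 340.3]
tcp_rot: [-3.142, 0.0, -0.001]
ft_force: [-0.7, 0.0, -1.0]
opening: 0.399
```

Request:
arm_command([
  [1.1,2.1,0,0,0,0],
  [1.1,2.1,0,0,0,0],
  [1.1,2.1,2.5,0,0,0],
  [1.1,2.1,5,0,0,0],
  [1.1,2.1,7.5,0,0,0],
  [1.1,2.1,8.5,0,0,0],
  [1.1,2.1,9,0,0,0],
  [1.1,2.1,9,0,0,0],
])

```text
t: 14.58
eef_pos: [631.7, -94.2, 250.2]
tcp_rot: [-3.141, 0.001, 0.0]
ft_force: [0.1, -0.1, -0.1]
opening: 0.397
```

Request:
arm_command([
  [0,0.2,0,0,0,0],
  [0,0.2,0.5,0,0,0],
  [0,0.2,0.9,0,0,0],
  [0,0.2,1.2,0,0,0],
  [0,0.2,1.2,0,0,0],
  [0,0.2,1.2,0,0,0],
])

```text
t: 15.08
eef_pos: [631.8, -96.6, 238.7]
tcp_rot: [-3.141, 0.0, -0.0]
ft_force: [-0.6, -0.7, -2.2]
opening: 0.398
```

Request:
arm_command([
  [0,0,0.1,0,0,0],
  [0,0,0.1,0,0,0],
  [0,0,0,0,0,0],
  [0,0,0,0,0,0],
  [0,0,0,0,0,0],
  [0,0,0,0,0,0],
  [0,0,-2,0,0,0],
  [0,0,-5,0,0,0],
  [0,0,-9,0,0,0],
  [0,0,-13,0,0,0],
  [0,0,-13,0,0,0],
  [0,0,-13,0,0,0],
], jaw=9)

```text
t: 16.08
eef_pos: [631.7, -96.5, 371.0]
tcp_rot: [3.141, -0.004, 0.0]
ft_force: [-0.5, 0.2, 0.1]
opening: 0.947
```

Request:
arm_command([
  [-3,2,0,0,0,0],
  [-6,4,0,0,0,0],
  [-9,6,0,0,0,0],
  [-12,8,0,0,0,0],
  [-15,9.5,0,0,0,0],
  [-17.9,11,0,0,0,0],
  [-17.9,11,0,0,0,0],
  [-17.9,11,0,0,0,0],
])

```text
t: 16.75
eef_pos: [451.8, -207.2, 367.9]
tcp_rot: [-3.141, 0.001, -0.002]
ft_force: [0.3, 0.4, -0.9]
opening: 0.949
```

```bash
python3 - <<'E'
from h import *
from cell import read_camera
a=read_camera("side")[150:400,200:520,::-1]
cv2.imwrite("pics/p3.png",cv2.resize(a,(800,600)))
E
```

```text
(no output)
```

View pics/p3.png

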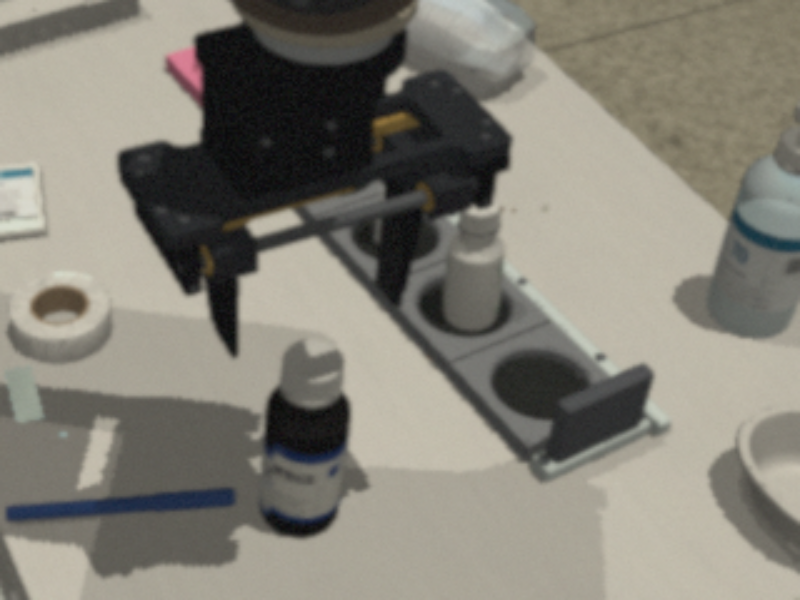

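The white bottle is upright in well 3, crop (473,270). The gripper is over the dark bottle, crop (305,430). Descending to grip its body at about 92 mm.

Request:
arm_command([
  [0.1,0,3,0,0,0],
  [0.1,0,6,0,0,0],
  [0.1,0,8.5,0,0,0],
  [0.1,0,9.8,0,0,0],
  [0.1,0,10.4,0,0,0],
  [0.1,0,10.4,0,0,0],
  [0.1,0,10.4,0,0,0],
])

```text
t: 17.38
eef_pos: [454.4, -206.3, 264.7]
tcp_rot: [-3.141, 0.0, 0.001]
ft_force: [-0.2, 0.2, -0.2]
opening: 0.947
```

Request:
arm_command([
  [0,0,0,0,0,0],
  [0,0,0,0,0,0],
  [0,0,0,0,0,0],
  [0,0,0,0,0,0],
  [0,0,0,0,0,0],
  [0,0,0,0,0,0],
  [0,0,0,0,0,0],
  [0,0,0,0,0,0],
  [0,0,0,0,0,0],
  [0,0,0,0,0,0],
], jaw=3.8)

```text
t: 18.22
eef_pos: [453.8, -206.6, 264.8]
tcp_rot: [3.142, -0.0, -0.0]
ft_force: [1.3, -0.3, 2.2]
opening: 0.502
```

Request:
arm_command([
  [0,0,-2,0,0,0],
  [0,0,-5,0,0,0],
  [0,0,-8,0,0,0],
  [3,-0.5,-9,0,0,0],
  [6,-1,-9,0,0,0],
  [9,-1.5,-9,0,0,0],
  [12,-2.1,-9,0,0,0],
  [15,-2.1,-9,0,0,0],
  [17.5,-2.1,-9,0,0,0],
  [18.5,-2.1,-9,0,0,0],
  [18.5,-2.1,-8,0,0,0],
  [18.5,-2.1,-6,0,0,0],
])

```text
t: 19.22
eef_pos: [638.8, -185.4, 325.1]
tcp_rot: [3.141, -0.002, 0.0]
ft_force: [0.2, -0.2, -2.7]
opening: 0.499
```

Request:
arm_command([
  [0,0,2,0,0,0],
  [0,0,3.5,0,0,0],
  [0,0,4,0,0,0],
  [0,0,4,0,0,0],
  [0,0,4,0,0,0],
])

```text
t: 19.63
eef_pos: [638.5, -185.7, 284.8]
tcp_rot: [-3.141, 0.0, -0.0]
ft_force: [0.3, -0.2, -1.0]
opening: 0.504
```

Contact is expected at 271.8, so I lower 1.25 cm, release and rise.

Request:
arm_command([
  [0,0,0.5,0,0,0],
  [0,0,0.9,0,0,0],
  [0,0,1.2,0,0,0],
  [0,0,1.25,0,0,0],
  [0,0,1.25,0,0,0],
  [0,0,1.25,0,0,0],
])

```text
t: 20.13
eef_pos: [638.8, -185.6, 272.3]
tcp_rot: [-3.142, -0.0, -0.0]
ft_force: [0.8, 0.2, -0.2]
opening: 0.503
```

Request:
arm_command([
  [0,0,0,0,0,0],
  [0,0,0,0,0,0],
  [0,0,0,0,0,0],
  [0,0,0,0,0,0],
  [0,0,0,0,0,0],
  [0,0,0,0,0,0],
  [0,0,-2,0,0,0],
  [0,0,-5,0,0,0],
  [0,0,-9,0,0,0],
  [0,0,-13,0,0,0],
  [0,0,-13,0,0,0],
  [0,0,-13,0,0,0],
], jaw=9)

```text
t: 21.13
eef_pos: [638.6, -185.5, 404.8]
tcp_rot: [3.14, -0.004, 0.0]
ft_force: [0.1, 0.9, -0.9]
opening: 0.946
```

Request:
arm_command([
  [-3,-3,0,0,0,0],
  [-6,-6,0,0,0,0],
  [-9,-9,0,0,0,0],
  [-12,-12,0,0,0,0],
  [-15,-15,0,0,0,0],
  [-18,-18,0,0,0,0],
  [-18,-22,0,0,0,0],
  [-18,-26,0,0,0,0],
  [-18,-30,0,0,0,0],
  [-18,-34,0,0,0,0],
  [-18,-38,0,0,0,0],
  [-18,-40,0,0,0,0],
])

```text
t: 22.13
eef_pos: [458.1, 217.8, 401.1]
tcp_rot: [-3.142, 0.002, 0.002]
ft_force: [0.3, -0.7, 0.1]
opening: 0.945
```

Request:
arm_command([
  [0,0,0,0,0,0],
  [0,0,0,0,0,0],
])

```text
t: 22.3
eef_pos: [458.4, 215.2, 401.0]
tcp_rot: [3.141, 0.002, 0.002]
ft_force: [0.0, -0.5, -0.5]
opening: 0.946
```

```bash
python3 - <<'E'
from h import *
from cell import read_camera,state
a=read_camera("side")[150:400,200:520,::-1];b=read_camera("top")[130:380,220:540,::-1]
cv2.imwrite("pics/p4.png",cv2.resize(np.hstack([a,b]),(800,312),interpolation=cv2.INTER_CUBIC)); print(state()["eef_pos"])
E
```

```text
[458.72211813 213.82918914 401.48332241]
```

View pics/p4.png

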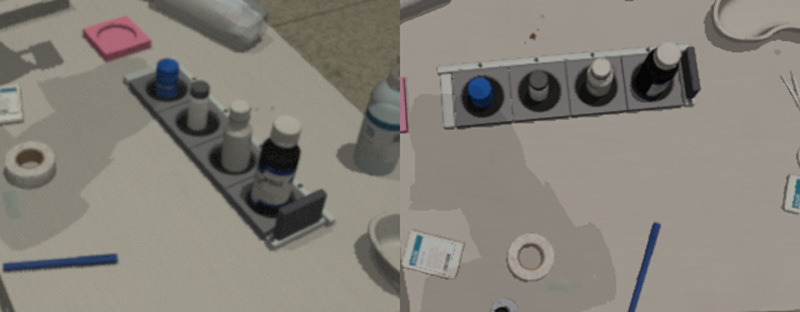

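All four stand upright in the right order: jar (480,95), vial (538,85), white (600,75), dark (660,70) beside the plate (690,72), as seen in the top view. The arm is clear. I'll do a quick height check of the tops, then hand in.

```bash
python3 - <<'E'
from h import *
from cell import job_done
np.set_printoptions(precision=1,suppress=True)
for n,a,b in [("dark",(286,126),(666,57)),("white",(240,107),(602,68)),("vial",(200,88),(539,79)),("jar",(167,66),(481,89))]:
    print(n,*tri((a[0]/1.25+200,a[1]/1.25+150),((b[0]-400)/1.25+220,b[1]/1.25+130)))
print(job_done())
E
```

```text
dark [ 636.3 -184.3  147.5] 3.8991598253565236
white [630.8 -98.3 112.8] 0.3278900429717847
vial [624.5  -8.9  80.9] 1.8063884349580261
jar [616.4  76.8  62.5] 1.3620543719677114
the job is handed in; nothing more can be done
None
```

I placed all four in the stand and handed the job in at about 22 s of robot time. The end plate is at the right (-y) end. From that end the wells hold the dark bottle (place_4), white bottle (place_3), vial (place_2) and jar (place_1). I placed them shortest first.

**Last checks:** both views show all four upright in their own wells, the pink block untouched and the gripper well clear. The triangulated tops lie within about 4 mm of the measured well centres. Their heights against the expected values (object height plus the 7 mm floor) are:

| Object | Measured (mm) | Expected (mm) |
|---|---|---|
| dark_bottle | 147.5 | 150 |
| white_bottle | 112.8 | 111 |
| vial | 80.9 | 81 |
| jar | 62.5 | 60 |

**Disagreements:** the two sight rays for the dark cap missed each other by 3.9 mm. At the start, the white cap's rays missed by 4.1 mm and the jar's top measured 5 mm too high. I put these down to reading the cap and lid centres by eye from the crops. Every grasp closed to about the right width.

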